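# Pin back the sprung tension wheel of a spin coater

### The job

The spin coater's drive needs a new belt: take the red-knobbed locking pin from its grey stand, put it through the eye of the blue tension wheel, and with the pin turn the wheel counterclockwise (seen from above) against its spring until, feeling with light downward pressure, you find the hidden lock hole underneath. Push the pin fully home so that its collar sits on the wheel and it holds the wheel back, then let go. Until it is home treat the pin gently, as more than 40 N between it and the machine would bend it, and leave the bottle, the beaker and the wafer box where they stand.

Things in the scene. Friction and masses are not known exactly. Their poses are not given: they have to be found in the camera images.
- deck: Spin coater drive deck, fixed: aluminium plate 200 x 360 x 30 mm (x, y, z). Origin: centre of its underside. On its -y half the blue tension wheel (52 to 62 mm above the bench) turns over a dark index ring (30 to 50 mm, 122 mm across). On its +y half a white chuck disc (100 mm across, centre (10, 100), top at 76 mm) and a brass motor pulley at (65, 25), top at 59 mm.
- pivot (a point): Point on the wheel's upright axis, level with its top face (62 mm above the bench). The index ring below, clamped to the deck, has ONE round lock hole, 12 mm across, 20 mm deep, 1.5 mm chamfer, 50 mm from this axis, so the eye passes over it. The wheel hides it; it is met somewhere between 0.55 and 1.20 rad of wheel angle.
- wheel (a joint): Angle of the blue wheel, rad: 0 at rest, growing counterclockwise seen from above, stop at 1.6. A spring always pulls it to 0: 2.4 N at the eye at 0, 6 N at 0.9, 7.5 N at 1.3 rad. Disc 132 mm across, 10 mm thick; on it a steel hub (26 mm across, 10 mm high) and, 40 mm from the axis, on the side away from the eye, a white roller (36 mm across, 18 mm high, axle 22 mm).
- eye (a point): Centre of the wheel's eye at its top face: a round through hole 12 mm across, 1.5 mm chamfer, 50 mm from the wheel's axis. Moves with the wheel; its x axis points away from the wheel's axis. 12 mm below this point is the flat top of the index ring.
- pin: Locking pin, about 60 g, loose, upright in the stand at first, 70 mm long. Origin: centre of its lower end; z up to the knob. From the lower end: conical nose to 5 mm (5 mm across at the tip, 10 mm above), steel shaft 10 mm across to 30 mm, collar 18 mm across to 34 mm, round red knob 22 mm across to 70 mm. Grip it about 58 mm up: the fingertips then clear the wheel.
- pin_tip (a point): Centre of the pin's lower end (the pin's origin). In the eye and resting on the index ring it is 50 mm above the bench, the collar 18 mm above the wheel; fully home it is at 32 mm, the collar on the wheel's top.
- stand: Grey plastic block 60 x 60 x 40 mm, fixed, with a round hole 12 mm across and 34 mm deep in the middle of its top, in which the pin stands, its collar resting on the block's top (tip 10 mm above the bench). Origin: centre of its underside.
- resist_bottle: Bystander: amber glass bottle with black cap, 52 mm across, 120 mm high. Origin: centre of its underside.
- beaker: Bystander: open steel beaker, 56 mm across, 70 mm high. Origin: centre of its underside.
- wafer_box: Bystander: white wafer box with clear lid, 106 x 106 x 52 mm. Origin: centre of its underside.
Not all that is in view belongs to the job. Of the things shaped like the pin, the red one is meant.

How it is judged (in metres and radians):
On the way, in this order (a step that is already met when the one before it is completed fails the run):
1. The pin is through the wheel's eye, the wheel still near its stop (horizontal distance between pin_tip and eye below 0.005 m and z of pin_tip in the frame of eye below -0.005 m and value of joint wheel below 0.4 rad), for 0.1 s.
2. The wheel is turned at least 0.45 rad against its spring with the pin in its eye (horizontal distance between pin_tip and eye below 0.006 m and value of joint wheel above 0.45 rad), for 0.1 s.
At the end, for the whole second after the job is handed in: The pin is home through eye and lock hole (its tip at least 27.5 mm below the wheel's top, i.e. the collar within 2.5 mm of the wheel; tip within 5 mm of the eye's axis, pin upright within 0.15 rad), it holds the wheel at between 0.5 and 1.25 rad, and pin and wheel are at rest, released (z of pin_tip in the frame of eye below -0.0275 m and horizontal distance between pin_tip and eye below 0.005 m and angle between pin's own z axis and vertical below 0.15 rad and value of joint wheel between 0.5 and 1.25 rad and velocity of joint wheel between -0.05 and 0.05 rad/s and linear speed of pin below 0.02 m/s); the robot touches nothing.
It fails at once if More than 40 N between the pin and the drive deck (plate, ring, wheel) while the pin is not yet home (contact force between pin and deck above 40 N and z of pin_tip in the frame of eye above -0.0275 m).
It fails at once if The bottle was moved more than 15 mm (distance of resist_bottle from where it was at the start of the episode above 0.015 m).
It fails at once if The beaker was moved more than 15 mm (distance of beaker from where it was at the start of the episode above 0.015 m).
It fails at once if The wafer box was moved more than 15 mm (distance of wafer_box from where it was at the start of the episode above 0.015 m).
It also fails if it takes over 72 s, if anything falls off the work surface, if the arm or the gripper's body presses on something with over 40 N, if the wrist force passes 120 N, or if a joint passes its speed limit or range.

### The arm

A 6-joint arm with a two-finger parallel gripper is mounted at the origin on the work surface. World frame = base frame: x ahead of the robot, y to its left, z up, the work surface at z = 0. Lengths are in mm, angles in rad, forces in N, time in s.
With the tool pointing down it reaches from about 300 to 775 mm from the base axis. Payload 14.6 kg.
Tool frame: the origin (TCP) lies between the finger pads; the fingertips stand manip.tip_reach ahead of it and the grasp point (between the pads) lies 5 mm behind it (manip.tip_reach is the distance from the TCP to the fingertips, in mm); z points along the fingers, y is the line along which they close (so a half turn about z gives the same grasp; the last joint's range is limited). The gripper opens to 94 mm and grips with 3 to 60 N. Pads are 16 mm wide; open, the fingers measure 119 mm over their backs; the gripper's body (75 mm by 177 mm) begins 78 mm behind the grasp point.
Start: joints at [-1.202, 0.3, 1.521, -0, 1.321, -0.067], TCP at [232.167, -498.586, 219.446] pointing down, gripper open.
Joint ranges: [-3.03, 3.03], [-0.79, 2.21], [0.23, 2.52], [-1.04, 4.18], [0, 3.07], [-2.55, 2.55]. Speed limits (rad/s): [2.22, 2.22, 2.57, 3.14, 3.14, 3.14].

### API

Orientations are given as [roll, pitch, yaw] about the fixed x, y, z axes, in that order (R = Rz(yaw) Ry(pitch) Rx(roll)).
In Python, from cell import manip gives the robot as it stands. The module is installed in compiled form; this text tells all that it offers.
- The arm moves only by the shell command python3 -m creep 'ROWS' [FORCE]. ROWS is JSON, a list of rows, each a list of 3 entries, a list of its own where there are three numbers: the opening, from -1 (shut) to 1 (fully open), then the shift along the tool's x, y, z in cm, then the turn about the tool's z in units of 5 degrees (1.0 is 5 degrees). In form: [[grip, [tx, ty, tz], roll], ...]. A call has 1 to 12 rows; each row is the pose to reach, as a shift and turn from the pose commanded when the call began, along the tool's axes at that moment; what a row does not reach only later rows make up. A row lasts 1/10 s, in which the tool goes at most 50 mm and 8.59 degrees, less where a joint would pass 70% of its speed; a pose out of reach is approached as far as the arm can. A call with a gripper value outside its range is refused whole. The fingers move at their own pace and stop on an object; FORCE is the grip in N (left out, the last holds). Time passes only in rows, so rows that repeat a pose let the fingers close. It gives the time, the measured TCP pose, the force, the opening and the grip force at its end, in the units of the state.
- manip.read_state(): the state, without advancing time (a new reading comes with each control period).
- manip.camera(name): name is "side" or "top" or "wrist"; returns the picture (400x640x3 uint8, red, green, blue); there is no depth.
- manip.camera_params(name): a dict with "fovy" (degrees; the focal length in pixels is half the picture's height over the tangent of half this angle, whatever the lens; pixels are square), "cx", "cy" (the principal point, pixels), "origin" and "attitude" of the camera in the world. Camera axes: x right, y down, z forward; pixel columns grow to the right and rows downward; lengths in mm; the calibration is good to about 2 mm. A picture is of the moment at which its call begins: read the wrist's pose just before it. camera_params takes no time and is no camera call; for the wrist camera it gives the pose at the moment of the call.
- manip.sign_off(): hands the job in; it is judged then, once.
The state is a dict: "clock": time; "joints": joint angles; "qd": joint speeds; "effort": joint torques, N m; "eef_pos": TCP position; "eef_rot": TCP orientation; "wrist_force": force on the tool from outside, world axes, zero at the start; "moment": the same for the moment, N m; "finger_gap": finger opening in mm; "finger_force": force on a finger pad.
Only numpy, scipy, OpenCV 4.12 (cv2) and the standard library are available. Lean on these libraries where they do the work, as an engineer would, in place of code of your own. Each camera call takes 0.05 s, during which the arm holds its last target. There are 200 camera calls.

## Working session

There is one attempt and no reset: what is moved stays moved. The work goes in short steps, Python scripts to look and compute and a shell command to move; the robot and the scene stay as the last step left them, time stands still between calls to the robot, and variables do not carry over. Pictures are saved under pics/ and viewed, at most 10 in all, crops included, and the job is handed in when it is done.

```bash
mkdir -p pics; cat > h.py <<'E'
import numpy as np, cv2
from scipy.spatial.transform import Rotation as R
from cell import manip
def snap(n,f):
    p=manip.camera_params(n); im=manip.camera(n); cv2.imwrite('pics/'+f+'.png',im[:,:,::-1]); return im,p
E
python3 - <<'E'
from h import *
for n in ('top','side'):
    im,p=snap(n,n+'0'); print(n,p)
s=manip.read_state(); print(s, manip.tip_reach)
a=[cv2.imread(f'pics/{n}0.png') for n in('top','side')]
E
```

```text
top {'fovy': 55.55825268378748, 'cx': 319.54706212496507, 'cy': 198.77576222190146, 'origin': array([ 382.15662845,   23.2424084 , 1005.19499589]), 'attitude': array([-2.97550158e+00, -2.40734736e-03, -1.59260464e+00])}
side {'fovy': 46.64796209015319, 'cx': 318.5255296322865, 'cy': 197.78517040956038, 'origin': array([  129.56883245, -1080.42591943,   884.29586328]), 'attitude': array([-2.19528201,  0.01864268, -0.35256847])}
{'clock': 0.1, 'joints': array([-1.20160350e+00,  3.00401001e-01,  1.52154444e+00, -1.38117081e-05,
        1.32068654e+00, -6.65894623e-02]), 'qd': array([-4.60758762e-04, -2.35905558e-03, -2.20585398e-03,  2.38401990e-05,
        7.86336461e-04,  5.51080773e-04]), 'effort': array([ 9.98416290e-04, -5.32648587e+01, -3.53286052e+01,  7.09248637e-02,
        2.35428015e-02, -3.99971930e-05]), 'eef_pos': array([ 232.08260336, -498.38353801,  218.94027141]), 'eef_rot': array([-3.14055475e+00, -5.58078255e-05,  4.35785689e-01]), 'wrist_force': array([-0.1510654 , -0.37638554,  0.11132529]), 'moment': array([0.04223065, 0.05305768, 0.02909468]), 'finger_force': 0.0, 'finger_gap': 94.19420347153634} 14.0
```

View pics/top0.png

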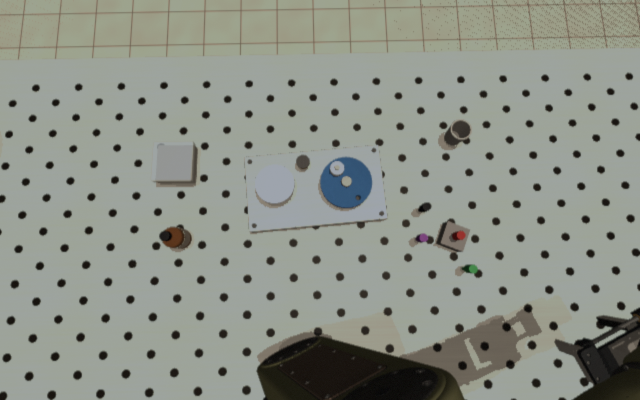

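View pics/side0.png

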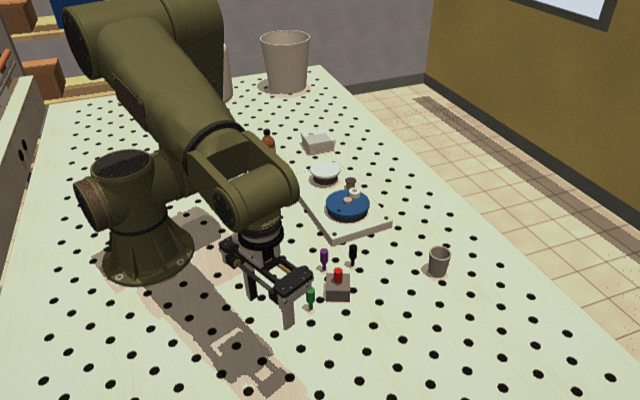

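Top view: the pin-shaped candidates are red (460,236) in the grey stand, black (424,207), purple (422,238) and green (472,268). I choose the red one. The wheel hub is at (347,182), with the eye (dark spot) at (358,197), opposite the roller at (337,168).

```bash
cat >> h.py <<'E'
def ray(p,uv):
    f=200/np.tan(np.radians(p['fovy'])/2); M=R.from_euler('xyz',p['attitude']).as_matrix()
    return np.array(p['origin']), M@np.array([(uv[0]-p['cx'])/f,(uv[1]-p['cy'])/f,1])
def onplane(p,uv,z):
    o,d=ray(p,uv); return o+d*(z-o[2])/d[2]
def two(p1,a,p2,b):
    o1,d1=ray(p1,a);o2,d2=ray(p2,b)
    t=np.linalg.lstsq(np.c_[d1,-d2],o2-o1,rcond=None)[0]
    x=o1+t[0]*d1;y=o2+t[1]*d2; return (x+y)/2,np.linalg.norm(x-y)
def blobs(im,lo,hi,amin=15):
    h=cv2.cvtColor(im,cv2.COLOR_RGB2HSV)
    if lo[0]>hi[0]: m=cv2.inRange(h,lo,(180,)+hi[1:])|cv2.inRange(h,(0,)+lo[1:],hi)
    else: m=cv2.inRange(h,lo,hi)
    n,l,s,c=cv2.connectedComponentsWithStats(m)
    return m,sorted([(int(s[i,4]),c[i].round(1).tolist(),s[i,:4].tolist()) for i in range(1,n) if s[i,4]>=amin],reverse=True)
E
python3 - <<'E'
from h import *
I={n:cv2.imread(f'pics/{n}0.png')[:,:,::-1].copy() for n in('top','side')}
P={n:manip.camera_params(n) for n in I}
c={}
for n in I:
    _,r=blobs(I[n],(172,130,80),(6,255,255)); _,b=blobs(I[n],(95,120,40),(120,255,255),100)
    print(n,'red',r[:4],'blue',b[:3]); c[n]=(r[0][1],b[0][1])
print('red',two(P['top'],c['top'][0],P['side'],c['side'][0]),onplane(P['top'],c['top'][0],62))
for k,uv,z in(('hub',(347,182),72),('eye',(358,197),62),('roller',(337,168),80),('wheel',c['top'][1],60),('chuck',(275,185),76),('bottle',(168,237),120),('beaker',(460,129),70),('black',(424,207),40),('purple',(422,238),60),('green',(472,268),60)): print(k,onplane(P['top'],uv,z).round(1))
x=I['top'][190:290,400:500]; y=I['top'][140:240,310:410]
cv2.imwrite('pics/crop1.png',cv2.resize(np.hstack([x,y]),(800,400),interpolation=cv2.INTER_CUBIC)[:,:,::-1])
E
```

```text
top red [(60, [460.4, 234.9], [457, 231, 8, 9])] blue [(1603, [346.7, 184.0], [321, 158, 50, 49])]
side red [(119, [337.5, 275.2], [334, 268, 8, 16])] blue [(785, [346.6, 205.0], [326, 190, 43, 28]), (366, [64.8, 7.1], [50, 0, 51, 28])]
red (array([ 440.60378513, -328.91266591,   63.90207526]), np.float64(2.2727804042441866)) [ 441.82664887 -329.95412673   62.        ]
hub [579.7 -52.3  72. ]
eye [542.6 -79.5  62. ]
roller [614.4 -27.8  80. ]
wheel [577.1 -52.3  60. ]
chuck [575.1 128.   76. ]
bottle [448.  371.7 120. ]
beaker [ 713.5 -348.6   70. ]
black [ 516.7 -250.5   40. ]
purple [ 436.3 -234.7   60. ]
green [ 360.5 -352.4   60. ]
```

View pics/crop1.png

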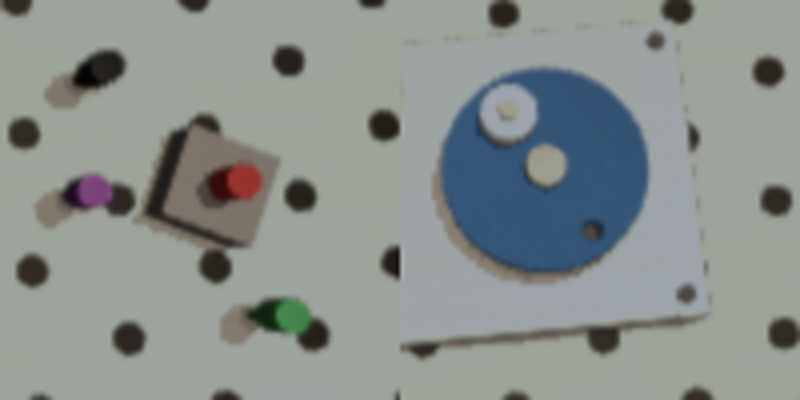

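The crop confirms it: the red knob stands on the grey block, and the green, purple and black pins stand loose around it. The eye shows at the lower right of the wheel. Next I move above the red pin for a wrist view.

```bash
python3 -m creep '[[0.3,[4.8,-1.2,0],0],[0.3,[9.6,-2.4,0],0],[0.3,[14.4,-3.6,0],0],[0.3,[19.2,-4.8,0],0],[0.3,[24,-6,0],0],[0.3,[26.1,-6.5,0],0],[0.3,[26.1,-6.5,0],0],[0.3,[26.1,-6.5,0],0]]' 30; python3 - <<'E'
from h import *
s=manip.read_state();print(s['eef_pos'],s['eef_rot'],s['finger_gap'])
im,p=snap('wrist','w1');print(p)
_,r=blobs(im,(172,130,80),(6,255,255));print(r[:3])
E
```

```text
clock: 0.9
eef_pos: [441.1, -329.5, 219.1]
eef_rot: [-3.141, 0.0, 0.437]
wrist_force: [0.2, 0.1, 0.3]
finger_gap: 61.0
finger_force: 0.0
[ 441.08710314 -329.51074601  219.12562333] [-3.14106412e+00  4.51014318e-04  4.36516698e-01] 61.0398883862502
{'fovy': 68.53304873084132, 'cx': 320.59528891691247, 'cy': 202.72541867738718, 'origin': array([ 502.31186231, -301.19600368,  385.41976524]), 'attitude': array([ 2.90804457e+00,  1.06426609e-03, -1.13410674e+00])}
[(358, [315.9, 195.3], [306, 185, 21, 22])]
```

View pics/w1.png

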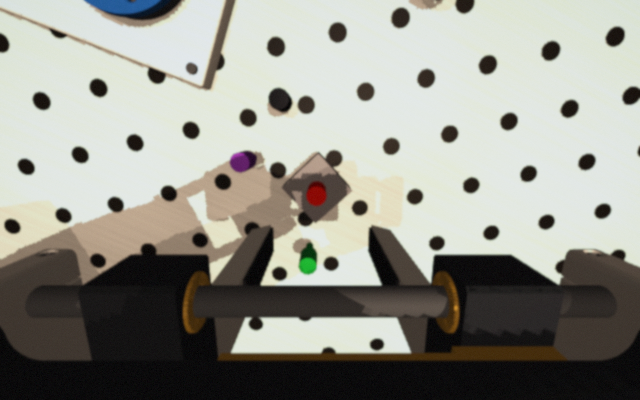

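The wrist view shows the red knob at (316,195) on the stand, with purple (241,161), green (308,265) and black (280,100) all clear of the fingers.

```bash
python3 - <<'E'
from h import *
p=manip.camera_params('wrist')
for z in (62,68,74): print(z,onplane(p,(315.9,195.3),z))
im=cv2.imread('pics/w1.png')[:,:,::-1].copy()
# stand top corners check
h=cv2.cvtColor(im,cv2.COLOR_RGB2HSV); print(h[165,315],h[200,295],h[170,420])
E
```

```text
62 [ 437.60577038 -325.49553489   62.        ]
68 [ 438.79858267 -325.05462967   68.        ]
74 [ 439.99139496 -324.61372445   74.        ]
[ 13  59 181] [ 12  53 129] [ 44  12 233]
```

```bash
python3 -m creep '[[0.3,[0,-0.3,4],0],[0.3,[0,-0.3,8],0],[0.3,[0,-0.3,10],0],[0.3,[0,-0.3,10],0]]'; python3 - <<'E'
from h import *
s=manip.read_state()
p=manip.camera_params('wrist');im,_=snap('wrist','w2')
_,r=blobs(im,(172,130,60),(6,255,255));print(r[:3])
for z in (62,70,80): print(z,onplane(p,r[0][1],z)-s['eef_pos'])
E
```

```text
clock: 1.35
eef_pos: [438.1, -326.9, 116.8]
eef_rot: [-3.137, 0.002, 0.434]
wrist_force: [-0.7, 0.3, 0.4]
finger_gap: 60.9
finger_force: 0.0
[(954, [319.2, 218.2], [304, 198, 31, 40])]
62 [  1.5212132    2.14010336 -54.84738905]
70 [  3.70422664   3.06434818 -46.84738905]
80 [  6.43299344   4.2196542  -36.84738905]
```

View pics/w2.png

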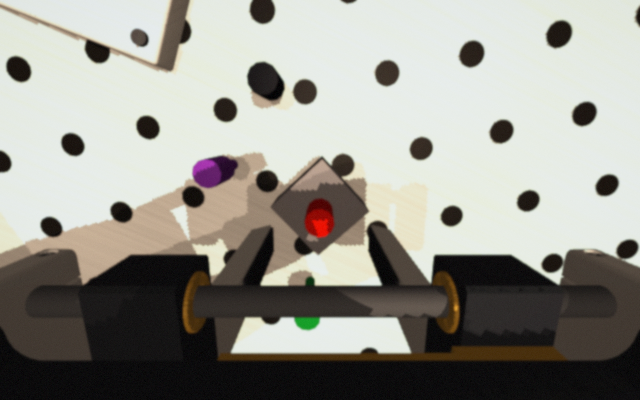

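The red knob at (319,218) sits centred between the fingers. I descend and close.

```bash
python3 -m creep '[[0.3,[0.15,-0.05,2.5],0],[0.3,[0.15,-0.05,4.5],0],[0.3,[0.15,-0.05,5.6],0],[0.3,[0.15,-0.05,5.6],0],[0.3,[0.15,-0.05,5.6],0],[-1,[0.15,-0.05,5.6],0],[-1,[0.15,-0.05,5.6],0],[-1,[0.15,-0.05,5.6],0],[-1,[0.15,-0.05,5.6],0],[-1,[0.15,-0.05,5.6],0],[-1,[0.15,-0.05,5.6],0]]' 15
```

```text
clock: 2.5
eef_pos: [441.1, -325.5, 63.5]
eef_rot: [-3.141, 0.0, 0.436]
wrist_force: [-1.6, 2.1, 2.1]
finger_gap: 21.8
finger_force: 15.0
```

```bash
python3 -m creep '[[-1,[0,0,0],0],[-1,[0,0,0],0],[-1,[0,0,-1.5],0],[-1,[0,0,-4],0],[-1,[0,0,-8],0],[-1,[0,0,-10],0],[-1,[0,0,-10],0],[-1,[0,0,-10],0],[-1,[0,0,-10],0]]' 40; python3 - <<'E'
from h import *
s=manip.read_state();print(s['eef_pos'],s['wrist_force'])
p=manip.camera_params('wrist');im,_=snap('wrist','w3')
i2,p2=snap('side','s3'); i3,p3=snap('top','t3')
for n,i in(('w',im),('s',i2),('t',i3)):
    _,r=blobs(i,(170,110,50),(6,255,255));print(n,r[:3])
cv2.imwrite('pics/c3.png',np.hstack([cv2.resize(i2[180:330,270:420],(400,400)),cv2.resize(im[150:350,220:420],(400,400))])[:,:,::-1])
E
```

```text
clock: 3.4
eef_pos: [440.8, -325.3, 161.8]
eef_rot: [-3.139, 0.001, 0.436]
wrist_force: [0.1, 0.3, -0.9]
finger_gap: 21.2
finger_force: 40.0
[ 440.75663154 -325.31807643  161.78837487] [ 0.07102284  0.2883512  -0.92984916]
w [(1720, [320.4, 248.6], [301, 221, 40, 55])]
s [(92, [336.7, 245.1], [334, 237, 6, 18])]
t []
```

View pics/c3.png

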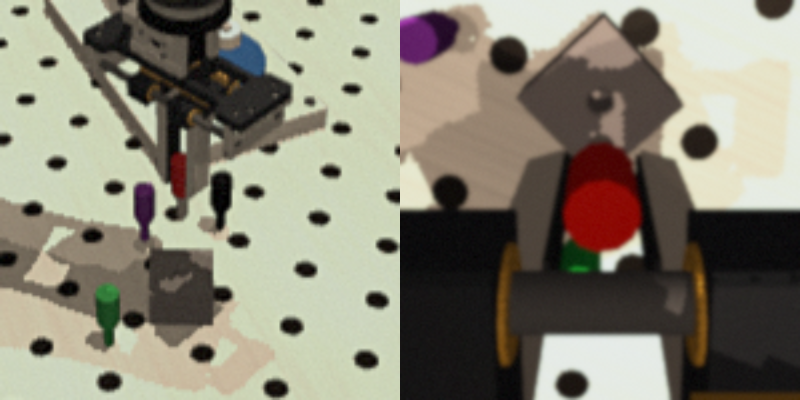

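The pin is held upright (knob at about (321,257) in the wrist view), and the empty stand hole is visible at (320,201). Next I hover over the eye.

```bash
python3 -m creep '[[-1,[3,-2.8,-2.2],-0.4],[-1,[6.2,-5.7,-2.2],-0.8],[-1,[9.4,-8.7,-2.2],-1.2],[-1,[12.6,-11.6,-2.2],-1.6],[-1,[15.8,-14.6,-2.2],-2],[-1,[19,-17.5,-2.2],-2.4],[-1,[19.5,-18,-2.2],-2.4],[-1,[19.5,-18,-2.2],-2.4],[-1,[19.5,-18,-2.2],-2.4],[-1,[19.5,-18,-2.2],-2.4],[-1,[19.5,-18,-2.2],-2.4]]'; python3 - <<'E'
from h import *
s=manip.read_state();e=s['eef_pos'];M=R.from_euler('xyz',s['eef_rot']).as_matrix()
p=manip.camera_params('wrist');im,_=snap('wrist','w4')
_,r=blobs(im,(170,200,120),(6,255,255));print('knob',r[:2])
print('knobtop tool',M.T@(onplane(p,r[0][1],e[2]+16.5)-e))
m,b=blobs(im,(95,100,30),(125,255,255),200);print('blue',b[:3])
cv2.imwrite('pics/c4.png',im[0:300,160:560][:,:,::-1].repeat(2,0).repeat(2,1))
E
```

```text
clock: 4.65
eef_pos: [541.7, -81.2, 185.4]
eef_rot: [3.142, 0.0, 0.644]
wrist_force: [-0.4, 0.1, -0.7]
finger_gap: 21.1
finger_force: 40.0
knob [(983, [320.7, 256.9], [303, 240, 37, 35])]
knobtop tool [  1.22133233   0.31511513 -16.50005239]
blue [(12331, [320.3, 149.4], [253, 77, 135, 138])]
```

View pics/c4.png

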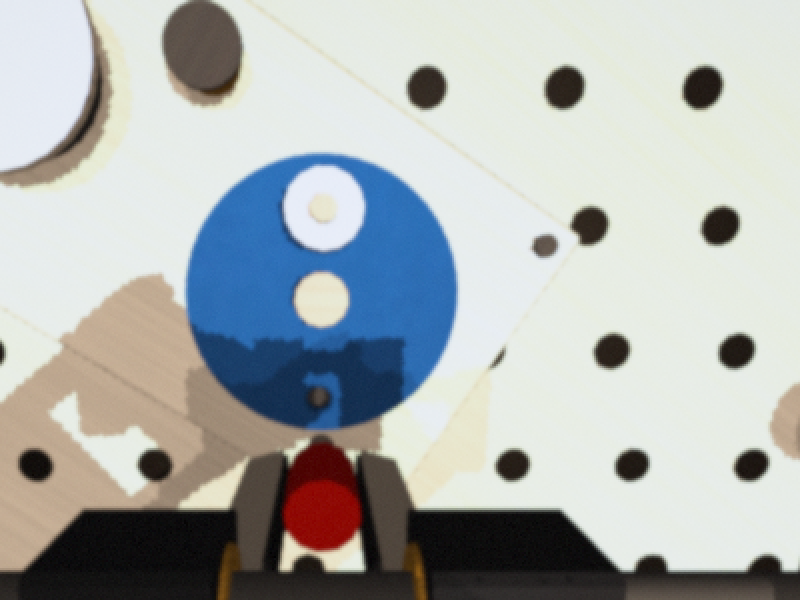

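The eye is visible at full-image (319.5,198.5), the hub at (320,149) and the roller at (322,104), all in line. The knob is at (321,257).

```bash
python3 - <<'E'
from h import *
s=manip.read_state();e=s['eef_pos'];M=R.from_euler('xyz',s['eef_rot']).as_matrix()
p=manip.camera_params('wrist')
im=cv2.imread('pics/w4.png')[:,:,::-1].copy()
m,b=blobs(im,(95,100,30),(125,255,255),200)
cs,_=cv2.findContours(m,cv2.RETR_CCOMP,cv2.CHAIN_APPROX_NONE)
for c in cs:
    if cv2.contourArea(c)>40:
        (x,y),ax,_=cv2.fitEllipse(c); 
        print((round(x,1),round(y,1)),np.round(ax,1),[np.round(onplane(p,(x,y),z),1).tolist() for z in(62,72)])
hsv=cv2.cvtColor(im,cv2.COLOR_RGB2HSV)
mm=((hsv[...,2]<85)&((hsv[...,1]<150)|(hsv[...,0]<90))).astype(np.uint8); mm[:188]=0;mm[209:]=0;mm[:,:308]=0;mm[:,332:]=0
n,l,st,c=cv2.connectedComponentsWithStats(mm);k=1+st[1:,4].argmax();print('eye',c[k],st[k]);E=onplane(p,c[k],62)
print(E,'tool from TCP',M.T@(E-e))
E
```

```text
(320.4, 145.1) [133.9 136.1] [[586.5, -47.5, 62.0], [586.8, -47.2, 72.0]]
(318.9, 198.3) [10.7 11.6] [[543.4, -77.9, 62.0], [545.2, -76.7, 72.0]]
(320.2, 149.2) [29.7 30. ] [[583.3, -49.7, 62.0], [583.7, -49.4, 72.0]]
(321.5, 103.7) [42.7 44.7] [[617.7, -25.4, 62.0], [617.0, -25.9, 72.0]]
eye [318.69387755 198.36734694] [313 194  12  10  98]
[543.2091295  -77.82906286  62.        ] tool from TCP [  3.07013751  -1.76087736 123.46507883]
```

```bash
python3 - <<'E'
from h import *
s=manip.read_state();M4=R.from_euler('xyz',s['eef_rot']).as_matrix();p=manip.camera_params('wrist')
C=M4.T@(p['origin']-s['eef_pos']);A=M4.T@R.from_euler('xyz',p['attitude']).as_matrix()
im=cv2.imread('pics/w3.png')[:,:,::-1].copy()
e=np.array([440.757,-325.318,161.788]);M=R.from_euler('xyz',[-3.139,.001,.436]).as_matrix()
p['origin']=e+M@C;p['attitude']=R.from_matrix(M@A).as_euler('xyz')
_,r=blobs(im,(170,200,120),(6,255,255));print(r[:1],M.T@(onplane(p,r[0][1],e[2]+16.5)-e))
g=cv2.cvtColor(im,cv2.COLOR_RGB2GRAY)[190:215,300:342];print(g[::2,::2])
mm=np.zeros(g.shape,np.uint8);mm[g<60]=1
n,l,st,c=cv2.connectedComponentsWithStats(mm)
for k in range(1,n):
    if st[k,4]>15:
        uv=c[k]+[300,190];print(uv,st[k],M.T@(onplane(p,uv,40)-e))
E
```

```text
[(990, [320.6, 257.2], [303, 240, 37, 36])] [  1.02987978   0.260615   -16.50176927]
[[ 67  68  71  72  70  70  69  69  70  68  70  71  72  71  70  70  69  70
   70  70  69]
 [ 68  70  72  70  69  69  69  70  70  70  71  68  70  70  72  68  67  69
   68  70  70]
 [ 69  69  69  70  69  70  71  70  69  73  63  63  68  70  73  69  72  70
   69  71  70]
 [ 71  71  70  70  70  73  70  65  98 124  87  66  62  88 109  86  71  71
   70  66  67]
 [ 71  70  70  70  69  69  67  51  78 112  79  62  52  89 131 109  75  70
   69  69  72]
 [ 69  71  69  69  71  70  65  45  40  48  43  35  36  78 131 129  86  71
   70  71  70]
 [ 68  69  67  69  68  70  65  43  38  38  38  35  37  78 130 136 103  72
   72  72  68]
 [ 69  69  72  69  70  70  66  56  41  37  39  38  58  99 136 135  97  71
   69  68  70]
 [ 69  71  69  69  69  69  70  66  57  50  61  81 107 131 138 122  75  68
   66  71  67]
 [ 68  68  69  68  70  67  69  68  66  66  84 122 133 137 136 127  88  70
   70  71  68]
 [ 69  69  67  69  69  69  68  69  68  71 109 135 138 140 136 128  85  68
   68  69  69]
 [ 70  68  68  69  70  69  67  71  69  71 102 135 137 139 138 130  88  71
   70  69  67]
 [ 68  70  69  68  68  68  70  69  72  71 107 135 136 136 137 128  84  69
   69  69  71]]
[318.83695652 201.94565217] [13  7 13 11 92] [ -0.25381282  -1.60952825 121.79289699]
```

```bash
python3 -m creep '[[-1,[0.3,-0.05,2.5],0],[-1,[0.3,-0.05,5],0],[-1,[0.3,-0.05,6],0],[-1,[0.3,-0.05,6.4],0],[-1,[0.3,-0.05,6.7],0],[-1,[0.3,-0.05,6.9],0],[-1,[0.3,-0.05,7.0],0],[-1,[0.3,-0.05,7.1],0],[-1,[0.3,-0.05,7.2],0],[-1,[0.3,-0.05,7.2],0]]'
```

```text
clock: 5.7
eef_pos: [544.1, -78.0, 113.5]
eef_rot: [3.142, -0.0, 0.645]
wrist_force: [0.3, 0.0, -1.5]
finger_gap: 21.5
finger_force: 40.0
```

Tip at about 60, with no contact force. On down gently.

```bash
python3 -m creep '[[-1,[0,0,0.1],0],[-1,[0,0,0.2],0],[-1,[0,0,0.3],0],[-1,[0,0,0.4],0],[-1,[0,0,0.5],0],[-1,[0,0,0.6],0],[-1,[0,0,0.7],0],[-1,[0,0,0.7],0],[-1,[0,0,0.7],0]]'
```

```text
clock: 6.6
eef_pos: [543.7, -78.3, 106.2]
eef_rot: [-3.141, 0.001, 0.645]
wrist_force: [-3.8, -4.3, 0.9]
finger_gap: 21.3
finger_force: 40.0
```

The pin is in the eye (tip ≈ 53), with a slight lateral load because it sits about 1 mm too far inward. I correct that radially first.

```bash
python3 -m creep '[[-1,[-0.1,0,0],0],[-1,[-0.15,0,0],0],[-1,[-0.15,0,0],0]]'; python3 - <<'E'
import numpy as np
x,y=51.3,1.6
for d in list(range(2,31,2)):
    t=np.radians(d);c,s=np.cos(t),np.sin(t);print(d,[round((x*(1-c)-y*s)/10,2),round((y*(1-c)+x*s)/10,2)],-d/5)
E
```

```text
clock: 6.9
eef_pos: [543.1, -78.8, 106.5]
eef_rot: [3.141, -0.001, 0.645]
wrist_force: [-0.9, 0.8, -1.2]
finger_gap: 21.0
finger_force: 40.0
2 [np.float64(-0.0), np.float64(0.18)] -0.4
4 [np.float64(0.0), np.float64(0.36)] -0.8
6 [np.float64(0.01), np.float64(0.54)] -1.2
8 [np.float64(0.03), np.float64(0.72)] -1.6
10 [np.float64(0.05), np.float64(0.89)] -2.0
12 [np.float64(0.08), np.float64(1.07)] -2.4
14 [np.float64(0.11), np.float64(1.25)] -2.8
16 [np.float64(0.15), np.float64(1.42)] -3.2
18 [np.float64(0.2), np.float64(1.59)] -3.6
20 [np.float64(0.25), np.float64(1.76)] -4.0
22 [np.float64(0.31), np.float64(1.93)] -4.4
24 [np.float64(0.38), np.float64(2.1)] -4.8
26 [np.float64(0.45), np.float64(2.27)] -5.2
28 [np.float64(0.53), np.float64(2.43)] -5.6
30 [np.float64(0.61), np.float64(2.59)] -6.0
```

Forces are relaxed. I turn the first 14° and watch the forces.

```bash
python3 -m creep '[[-1,[0,0.18,0],-0.4],[-1,[0,0.36,0],-0.8],[-1,[0.01,0.54,0],-1.2],[-1,[0.03,0.72,0],-1.6],[-1,[0.05,0.89,0],-2],[-1,[0.08,1.07,0],-2.4],[-1,[0.11,1.25,0],-2.8],[-1,[0.11,1.25,0],-2.8],[-1,[0.11,1.25,0],-2.8]]'
```

```text
clock: 7.8
eef_pos: [551.1, -87.9, 106.3]
eef_rot: [-3.141, -0.0, 0.889]
wrist_force: [-3.8, 2.1, -0.5]
finger_gap: 21.3
finger_force: 40.0
```

```bash
python3 -m creep '[[-1,[0,0.18,0],-0.4],[-1,[0,0.36,0],-0.8],[-1,[0.01,0.54,0],-1.2],[-1,[0.03,0.72,0],-1.6],[-1,[0.05,0.89,0],-2],[-1,[0.08,1.07,0],-2.4],[-1,[0.11,1.25,0],-2.8],[-1,[0.13,1.34,0],-3],[-1,[0.13,1.34,0],-3],[-1,[0.13,1.34,0],-3]]'
```

```text
clock: 8.8
eef_pos: [562.3, -95.4, 106.3]
eef_rot: [-3.141, -0.0, 1.15]
wrist_force: [-3.3, 3.0, 0.8]
finger_gap: 21.4
finger_force: 40.0
```

Wheel at about 0.48 rad. Now I lower onto the ring gently to feel it.

```bash
python3 -m creep '[[-1,[0.03,0,0.08],0],[-1,[0.03,0,0.16],0],[-1,[0.03,0,0.24],0],[-1,[0.03,0,0.3],0],[-1,[0.03,0,0.3],0],[-1,[0.03,0,0.3],0]]'
```

```text
clock: 9.4
eef_pos: [562.6, -95.4, 103.4]
eef_rot: [-3.142, 0.0, 1.151]
wrist_force: [-5.2, 0.7, 1.4]
finger_gap: 21.6
finger_force: 40.0
```

```bash
python3 -m creep '[[-1,[0,0,0.05],0],[-1,[0,0,0.1],0],[-1,[0,0,0.1],0],[-1,[0,0,0.1],0]]'
```

```text
clock: 9.8
eef_pos: [562.8, -95.4, 103.1]
eef_rot: [3.141, -0.0, 1.151]
wrist_force: [-6.7, 1.2, 8.9]
finger_gap: 21.0
finger_force: 40.0
```

Ring contact is confirmed at TCP z ≈ 103.1, with about 9 N. I sweep in 5° steps.

```bash
python3 -m creep '[[-1,[0,0.11,0],-0.25],[-1,[0,0.22,0],-0.5],[-1,[0.01,0.34,0],-0.75],[-1,[0.01,0.45,0],-1],[-1,[0.01,0.45,0],-1]]'
```

```text
clock: 10.3
eef_pos: [566.9, -97.1, 103.0]
eef_rot: [3.141, -0.0, 1.239]
wrist_force: [-7.1, 1.3, 9.1]
finger_gap: 21.5
finger_force: 40.0
```

```bash
python3 -m creep '[[-1,[0,0.11,0],-0.25],[-1,[0,0.22,0],-0.5],[-1,[0.01,0.34,0],-0.75],[-1,[0.01,0.45,0],-1],[-1,[0.01,0.45,0],-1]]'
```

```text
clock: 10.8
eef_pos: [571.1, -98.5, 102.4]
eef_rot: [-3.141, 0.0, 1.327]
wrist_force: [-5.4, 1.1, 1.4]
finger_gap: 21.5
finger_force: 40.0
```

The normal force vanished and z dropped at wheel ≈ 0.66 rad, so the hole is here. I probe down a little.

```bash
python3 -m creep '[[-1,[0,0,0.05],0],[-1,[0,0,0.1],0],[-1,[0,0,0.15],0],[-1,[0,0,0.15],0]]'
```

```text
clock: 11.2
eef_pos: [571.1, -98.5, 100.9]
eef_rot: [-3.142, 0.0, 1.326]
wrist_force: [-4.9, 0.5, 1.0]
finger_gap: 21.5
finger_force: 40.0
```

```bash
python3 -m creep '[[-1,[0,0,0.06],0],[-1,[0,0,0.12],0],[-1,[0,0,0.18],0],[-1,[0,0,0.24],0],[-1,[0,0,0.24],0]]'
```

```text
clock: 11.7
eef_pos: [571.0, -98.5, 98.4]
eef_rot: [-3.141, 0.0, 1.326]
wrist_force: [-4.3, 0.5, 1.3]
finger_gap: 21.9
finger_force: 40.0
```

```bash
python3 -m creep '[[-1,[0,0,0.1],0],[-1,[0,0,0.2],0],[-1,[0,0,0.3],0],[-1,[0,0,0.4],0],[-1,[0,0,0.4],0]]'
```

```text
clock: 12.2
eef_pos: [571.1, -98.5, 94.4]
eef_rot: [-3.141, 0.0, 1.326]
wrist_force: [-4.6, -1.1, 0.1]
finger_gap: 21.2
finger_force: 40.0
```

Going in freely. Continue toward home (TCP ≈ 85).

```bash
python3 -m creep '[[-1,[0,0,0.15],0],[-1,[0,0,0.3],0],[-1,[0,0,0.45],0],[-1,[0,0,0.6],0],[-1,[0,0,0.75],0],[-1,[0,0,0.75],0],[-1,[0,0,0.75],0]]'
```

```text
clock: 12.9
eef_pos: [571.0, -98.5, 86.8]
eef_rot: [-3.141, 0.0, 1.326]
wrist_force: [-4.5, 0.1, -0.6]
finger_gap: 21.3
finger_force: 40.0
```

```bash
python3 -m creep '[[-1,[0,0,0.06],0],[-1,[0,0,0.12],0],[-1,[0,0,0.18],0],[-1,[0,0,0.22],0],[-1,[0,0,0.22],0],[-1,[0,0,0.22],0]]'
```

```text
clock: 13.5
eef_pos: [571.4, -98.6, 85.4]
eef_rot: [3.141, 0.0, 1.326]
wrist_force: [-5.2, 0.1, 5.3]
finger_gap: 21.1
finger_force: 40.0
```

Collar is home (contact felt at 85.4). I ease the wheel back onto the lock hole, then open and retreat.

```bash
python3 -m creep '[[-1,[0,-0.05,0],0],[-1,[0,-0.1,0],0],[-1,[0,-0.1,0],0],[0,[0,-0.1,-0.05],0],[0,[0,-0.1,-0.05],0],[0,[0,-0.1,-0.05],0],[0,[0,-0.1,-0.05],0],[0,[0,-0.1,-0.05],0]]'; python3 -m creep '[[0,[0,0,-1],0],[0,[0,0,-3],0],[0,[0,0,-6],0],[0,[0,0,-9],0],[0,[-2,0,-12],0],[0,[-4,0,-12],0],[0,[-4,0,-12],0],[0,[-4,0,-12],0]]'; python3 - <<'E'
from h import *
s=manip.read_state();p=manip.camera_params('wrist');im,_=snap('wrist','w5')
_,r=blobs(im,(170,150,80),(6,255,255));print(r[:2])
print(onplane(p,r[0][1],88))
cv2.imwrite('pics/c5.png',im[0:300,160:560][:,:,::-1].repeat(2,0).repeat(2,1))
E
```

```text
clock: 14.3
eef_pos: [570.1, -98.2, 85.3]
eef_rot: [-3.142, -0.0, 1.326]
wrist_force: [0.5, 0.6, -0.9]
finger_gap: 46.9
finger_force: 0.0
clock: 15.1
eef_pos: [560.3, -136.9, 205.4]
eef_rot: [-3.141, -0.0, 1.325]
wrist_force: [0.4, 0.4, -0.1]
finger_gap: 47.1
finger_force: 0.0
[(446, [320.3, 162.3], [309, 150, 23, 25])]
[570.24446669 -98.45014003  88.        ]
```

View pics/c5.png

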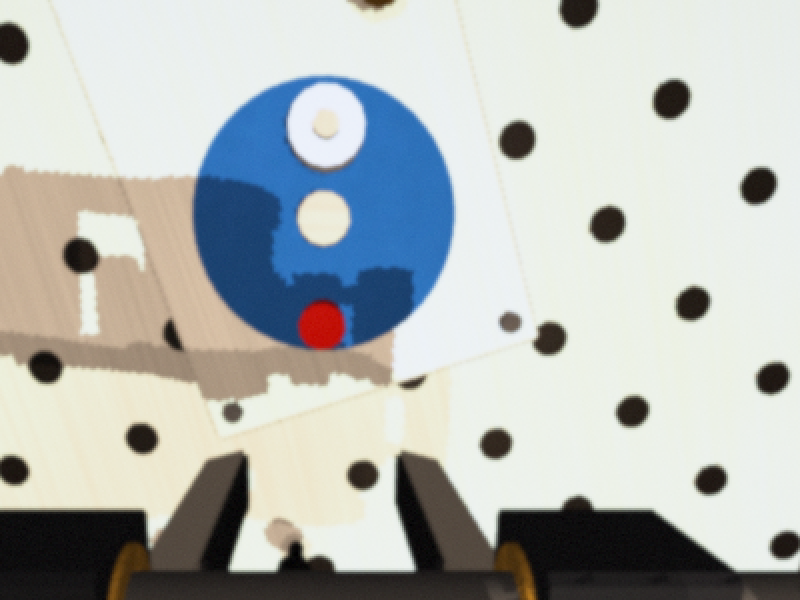

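The red pin stands upright in the eye (knob at full-image (320,162)), low on the wheel and in line with hub and roller. The wheel is held turned and the gripper is clear.

```bash
python3 -c "
from cell import manip
print(manip.sign_off())"
```

```text
the job is handed in; nothing more can be done
None
```

The red-knobbed pin is through the wheel's eye and seated in the lock hole, collar on the wheel, holding it at roughly 0.66 rad; it's released, the arm is clear and the job is handed in, though sign-off gave no verdict.

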